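Find the slicer guide with the right drag, using a feeler blade

ROBOT

A 6-joint arm with a two-finger parallel gripper is mounted at the origin on a cart in front of the work surface, level with it; the furniture and walls round the work are solid. World frame = base frame: x ahead of the robot, y to its left, z up, the work surface at z = 0. Lengths are in mm, angles in rad, forces in N, time in s.
With the tool pointing down it reaches from about 250 to 775 mm from the base axis. Payload 8.9 kg.
Tool frame: the origin (TCP) lies midway between the tips of the shut fingers; the grasp point (between the pads) lies 19 mm behind it; z points along the fingers, y is the direction in which the jaws open and shut (so a half turn about z gives the same grasp; the last joint's range is limited). The gripper opens to 85 mm and grips with 20 to 120 N. Pads are 22 mm wide; open, the fingers measure 114 mm over their backs; the gripper's body (76 mm by 85 mm) begins 54 mm behind the grasp point. The pads swing forward as they close: fully open they stand 13 mm farther back than shut.
Start: joints at [-1.355, 0.291, -0.153, 1.127, 0, 1.431], TCP at [182.388, -492.299, 231.305] pointing down, gripper open.
Joint ranges: [-2.52, 2.52], [-0.91, 1.74], [-1.3, 1.37], [-1.96, 2.02], [-1.52, 1.47], [-3.14, 3.14]. Speed limits (rad/s): [2.22, 2.22, 2.79, 3.14, 3.14, 3.14].

INTERFACE

Orientations are given as a unit quaternion [x, y, z, w].
In Python, from cell import * gives the robot as it stands. The module is installed in compiled form; this text tells all that it offers.
- The arm moves only by the shell command python3 -m handwheel 'ROWS' [OPENING] [FORCE]. ROWS is JSON, a list of rows, each a list of 6 numbers: the shift along the world's x, y, z in cm, then the turn, a rotation vector about the world's x, y, z in rad. A call has 1 to 12 rows; each row shifts and turns the pose as measured when the row begins; what a row does not reach is not made up. A row lasts 1/8 s, in which the tool goes at most 62.5 mm and 10.7 degrees, less where a joint would pass 70% of its speed; a pose out of reach is approached as far as the arm can. A call is refused whole if a number of a shift passes 6.25 or a number of a turn 0.188, either way. A call with a gripper value outside its range is refused whole. OPENING is the opening, from -1 (shut) to 1 (fully open), so that 0 is half open, set as the call begins (- or left out, the last holds). The fingers move at their own pace and stop on an object; FORCE is the grip in N (left out, the last holds). Time passes only in rows, so rows that do not move let the fingers close. It gives the time, the measured TCP pose, the force and the opening at its end, in the units of the state.
- get_state(): the state, without advancing time (a new reading comes with each control period).
- snapshot(name): name is "scene" or "top" or "wrist"; returns a dict with "image" (480x640x3 uint8, blue, green, red), "mtx" (3x3 intrinsics, pixels), "R" (3x3) and "t" (3): a world point X has camera coordinates R X + t; the wrist camera has in their place "mount" (4x4, takes a point from camera to tool coordinates, whose origin is the TCP and whose axes are the flange's). Camera axes: x right, y down, z forward; pixel columns grow to the right and rows downward; lengths in mm; the calibration is good to about 2 mm. A picture is of the moment at which its call begins: read the wrist's pose just before it. There is no depth.
- close_job(): hands the job in, once; it reports no verdict.
The state is a dict: "time": time; "joint_positions": joint angles; "joint_vel": joint speeds; "tau": joint torques, N m; "ee_pos": TCP position; "tool_rot": TCP orientation; "contact_force": force on the tool from outside, world axes, zero at the start; "wrist_torque": the same for the moment, N m; "opening": finger opening in mm.
Only numpy, scipy, OpenCV 4.12 (cv2) and the standard library are available. Lean on these libraries where they do the work, as an engineer would, in place of code of your own. Each camera call takes 0.05 s, during which the arm holds its last target.

TASK

The guide head of the vegetable slicer has four gaps that look alike: two are slack, one is too tight and one is set right, so that the feeler blade slides in with a light, steady drag. Take the feeler from its wooden stand, try it in the gaps by feel, never forcing it where it sticks, and leave it standing upright, pushed gently fully home (collar flush on the head) in the gap that is set right. Leave the other things on the worktop alone.

Things in the scene. Friction and masses are not known exactly. Their poses are not given: they have to be found in the camera images.
- feeler: Loose feeler gauge, 113 mm tall, 82 g, upright in its stand. Origin: middle of the blade's tip, its lowest point; z up along the gauge. Steel blade 6 mm thick (y) x 22 mm wide (x), the last 6 mm slimmer; collar 24 mm (y) x 36 mm (x), 50 to 56 mm above the tip; orange handle 16 mm thick (y) x 28 mm wide (x), 63 to 113 mm above the tip. Grip the handle across its 16 mm.
- feeler_shoulder (a point): Point on the feeler 50 mm above the tip, where the underside of the unpressed collar lies. The collar is sprung: it yields upward by up to 5 mm (3 N to start, then 1.2 N per mm), then is rigid. Fully home, the collar sits on the head's top face, its springs pressed a little.
- feeler_stand: Fixed wooden block 62 x 56 mm, 58 mm high, that holds the feeler loosely upright in a 30 x 12 mm slot, the feeler's collar resting on the top. Origin: centre of the underside.
- guide_head: Fixed aluminium guide head of a vegetable slicer, 66 mm (x) x 176 mm (y), top face 66 mm above its origin (centre of the underside), on a foot plate 96 x 196 mm. Four gaps in a row along its y, 40 mm apart, each open at the top, 9 mm wide along y and 27 mm along x, with a 3 mm chamfer at the mouth; black thumb screws on the front (-x) face.
- gap_1 (a point): Centre of the mouth of gap 1, on the head's top face (-60 mm along the head's y); axes as the head's: x along the gap (blade width), y across it (blade thickness), z up. Out of sight in the gap, 15 to 25 mm below the mouth, the tip meets a sprung shoe pressing on one face of the blade. Slack: no drag. Set right: 1 to 7 N of drag all the way, 5 to 9 N sideways. Too tight: over 9 N of drag by 30 mm deep: draw out.
- gap_2 (a point): Centre of the mouth of gap 2, on the head's top face (-20 mm along the head's y); axes as the head's: x along the gap (blade width), y across it (blade thickness), z up. Out of sight in the gap, 15 to 25 mm below the mouth, the tip meets a sprung shoe pressing on one face of the blade. Slack: no drag. Set right: 1 to 7 N of drag all the way, 5 to 9 N sideways. Too tight: over 9 N of drag by 30 mm deep: draw out.
- gap_3 (a point): Centre of the mouth of gap 3, on the head's top face (20 mm along the head's y); axes as the head's: x along the gap (blade width), y across it (blade thickness), z up. Out of sight in the gap, 15 to 25 mm below the mouth, the tip meets a sprung shoe pressing on one face of the blade. Slack: no drag. Set right: 1 to 7 N of drag all the way, 5 to 9 N sideways. Too tight: over 9 N of drag by 30 mm deep: draw out.
- gap_4 (a point): Centre of the mouth of gap 4, on the head's top face (60 mm along the head's y); axes as the head's: x along the gap (blade width), y across it (blade thickness), z up. Out of sight in the gap, 15 to 25 mm below the mouth, the tip meets a sprung shoe pressing on one face of the blade. Slack: no drag. Set right: 1 to 7 N of drag all the way, 5 to 9 N sideways. Too tight: over 9 N of drag by 30 mm deep: draw out.
- mug: Bystander: blue-and-white mug; origin at the centre of its underside. Not to be disturbed.
- salt: Bystander: wooden salt mill; origin at the centre of its underside. Not to be disturbed.
- timer: Bystander: red-topped kitchen timer; origin at the centre of its underside. Not to be disturbed.
- honey: Bystander: honey jar; origin at the centre of its underside. Not to be disturbed.
Not all that is in view belongs to the job. Of the things that look like the guide_head, the larger one is meant.

How it is judged (in metres and radians):
On the way:
1. the feeler is lifted out of its stand (z of feeler in the frame of feeler_stand above 0.055 m), for 0.1 s.
At the end, for the whole second after the job is handed in: The feeler is at rest, upright within 0.09 rad, in a gap (within 5 mm of the mouth centre), its shoulder point at most 1.8 mm above and 6.5 mm below the head's top face, pressed on the head by shoe and collar with 4 to 19 N (slack gaps: less, tight gap: more) ((horizontal distance between feeler_shoulder and gap_1 below 0.005 m or horizontal distance between feeler_shoulder and gap_2 below 0.005 m or horizontal distance between feeler_shoulder and gap_3 below 0.005 m or horizontal distance between feeler_shoulder and gap_4 below 0.005 m) and z of feeler_shoulder in the frame of guide_head between 0.0595 and 0.0678 m and angle between feeler's own z axis and vertical below 0.09 rad and contact force between feeler and guide_head between 4 and 19 N and linear speed of feeler below 0.02 m/s); the robot touches nothing.
It fails at once if the feeler is pressed against the guide head with more than 35 N (contact force between feeler and guide_head above 35 N).
It fails at once if the blue-and-white mug is moved more than 30 mm (distance of mug from where it was at the start of the episode above 0.03 m).
It fails at once if the wooden salt mill is moved more than 30 mm (distance of salt from where it was at the start of the episode above 0.03 m).
It fails at once if the red-topped kitchen timer is moved more than 30 mm (distance of timer from where it was at the start of the episode above 0.03 m).
It fails at once if the honey jar is moved more than 30 mm (distance of honey from where it was at the start of the episode above 0.03 m).
It also fails if it takes over 72 s, if anything falls off the work surface, if the arm or the gripper's body presses on something with over 40 N, if the wrist force passes 120 N, or if a joint passes its speed limit or range.

## Working session

There is one attempt and no reset: what is moved stays moved. The work goes in short steps, Python scripts to look and compute and a shell command to move; the robot and the scene stay as the last step left them, time stands still between calls to the robot, and variables do not carry over. Pictures are saved under pics/ and viewed, and the job is handed in when it is done.

```bash
mkdir -p pics
python3 - <<'E'
from cell import *
import cv2
s=get_state();print(s)
for n in("scene","top","wrist"):
    d=snapshot(n);cv2.imwrite(f"pics/{n}0.png",d["image"]);print(n,d["mtx"],d.get("R"),d.get("t"),d.get("mount"))
E
```

```text
{'time': 0.0, 'joint_positions': array([-1.35530406e+00,  2.91287649e-01, -1.54095946e-01,  1.12673550e+00,
        7.34412806e-07,  1.43151579e+00]), 'joint_vel': array([-1.03050980e-04,  1.32205013e-03, -1.06549521e-03,  9.99564720e-05,
        6.26532117e-04, -1.41148127e-04]), 'tau': array([ 4.96829125e-04, -5.37144542e+01,  3.31364179e+01,  1.62461872e-02,
       -1.69176355e-04,  3.53680754e-06]), 'ee_pos': array([ 182.29182999, -491.86845169,  230.73983321]), 'tool_rot': array([ 9.84308029e-01,  1.76457551e-01, -2.48295817e-05, -6.60918171e-04]), 'contact_force': array([-0.78734072, -0.70532363, -0.17752906]), 'wrist_torque': array([ 0.02485523, -0.00243284, -0.0601    ]), 'opening': 85.01987401445369}
scene [[606.4730473    0.         319.03043756]
 [  0.         606.4730473  241.86998621]
 [  0.           0.           1.        ]] [[-0.69463071 -0.71913309  0.01832425]
 [-0.46394176  0.42837619 -0.77540433]
 [ 0.54976924 -0.54712104 -0.63119913]] [440.31791871 323.77014181 899.47924236] None
top [[433.19060991   0.         317.5170183 ]
 [  0.         433.19060991 239.10501286]
 [  0.           0.           1.        ]] [[-0.01586696 -0.99985992 -0.00532784]
 [-0.99634285  0.01625813 -0.08388439]
 [ 0.08395926  0.00397736 -0.99646125]] [ 42.33567925 591.99356344 961.01280992] None
wrist [[385.18157297   0.         316.51139853]
 [  0.         385.18157297 238.92455296]
 [  0.           0.           1.        ]] None None [[-8.24914826e-04 -9.57555070e-01 -2.88249210e-01  7.16585612e+01]
 [ 9.99999497e-01 -9.54476453e-04  3.08931830e-04 -4.17474412e-01]
 [-5.70946324e-04 -2.88248810e-01  9.57555376e-01 -1.44082993e+02]
 [ 0.00000000e+00  0.00000000e+00  0.00000000e+00  1.00000000e+00]]
```

View pics/scene0.png

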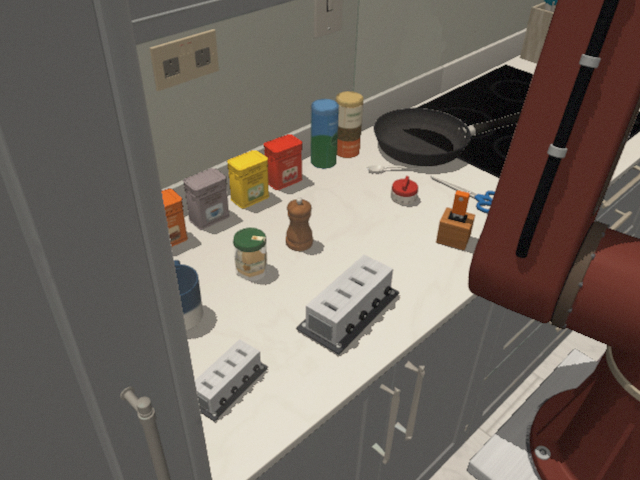

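View pics/top0.png

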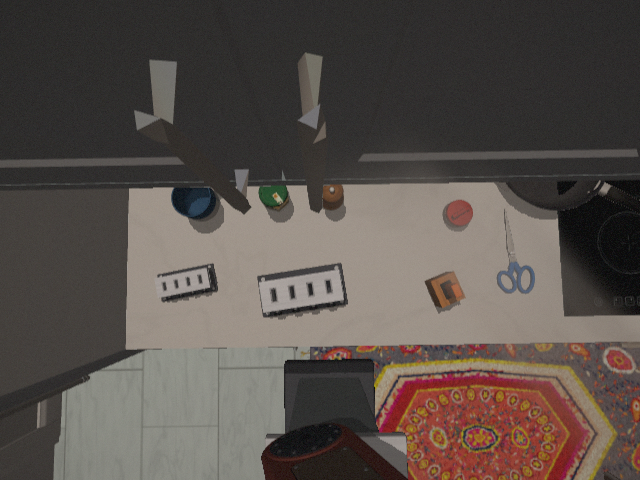

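View pics/wrist0.png

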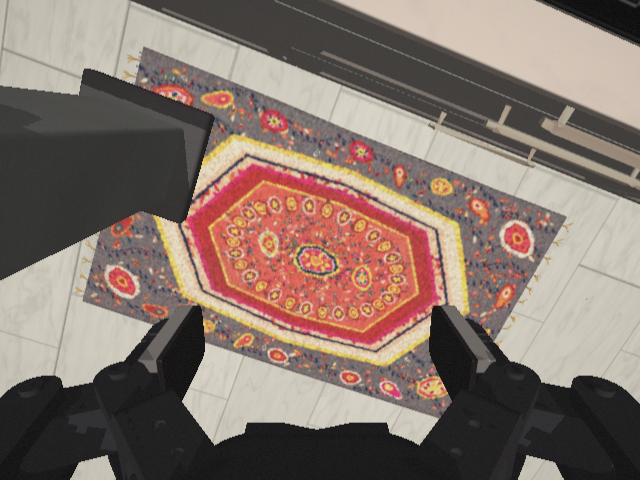

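Run:
```python
import cv2
a=cv2.imread("pics/top0.png")
A=cv2.resize(a[255:325,250:355],None,fx=7,fy=7,interpolation=cv2.INTER_CUBIC)
B=cv2.resize(a[260:320,415:475],None,fx=9,fy=9,interpolation=cv2.INTER_CUBIC)
cv2.imwrite("pics/A.png",A);cv2.imwrite("pics/B.png",B)
s=cv2.imread("pics/scene0.png")
cv2.imwrite("pics/C.png",cv2.resize(s[250:350,290:410],None,fx=6,fy=6,interpolation=cv2.INTER_CUBIC))
cv2.imwrite("pics/D.png",cv2.resize(s[180:260,420:500],None,fx=7,fy=7,interpolation=cv2.INTER_CUBIC))
```

```text
(no output)
```

View pics/A.png

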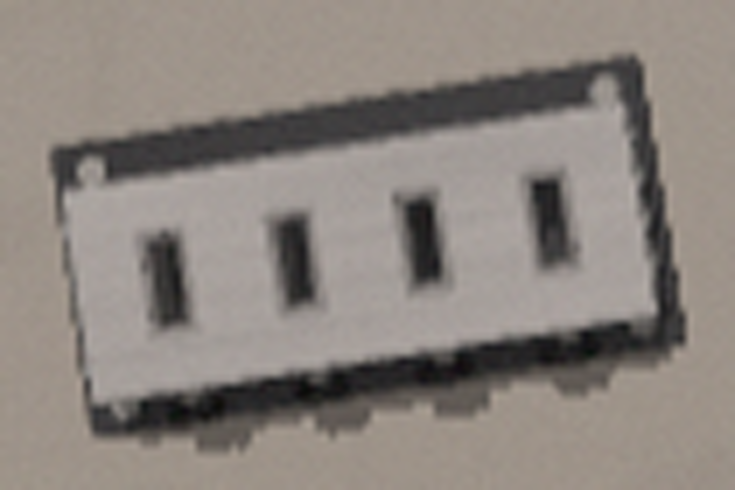

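View pics/B.png

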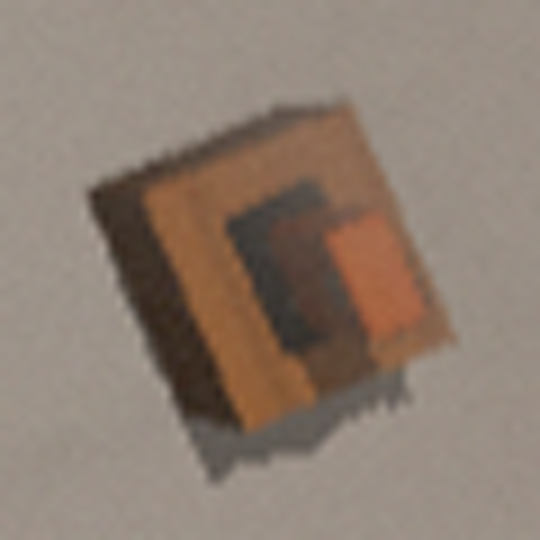

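View pics/C.png

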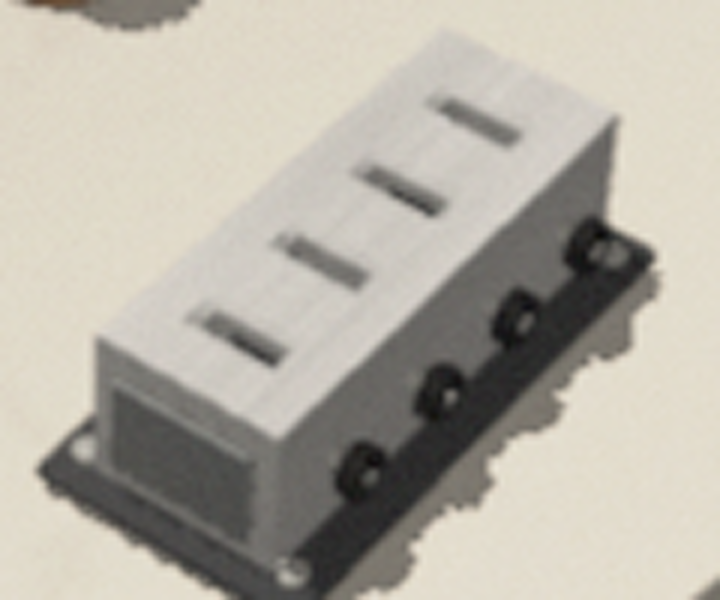

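View pics/D.png

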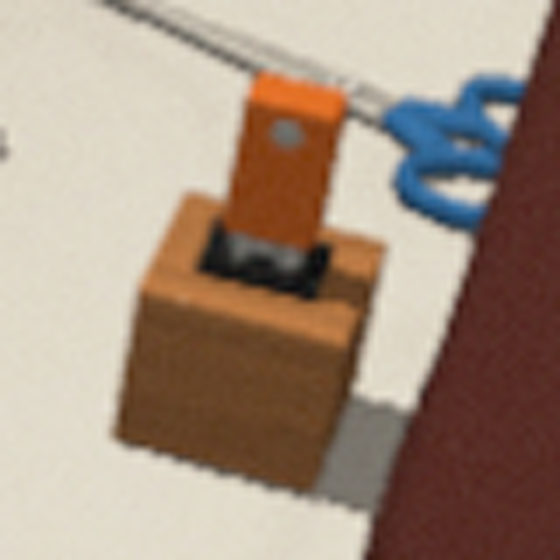

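```bash
cat > h.py <<'E'
import numpy as np,cv2
from scipy.optimize import least_squares
from scipy.spatial.transform import Rotation as Ro
TOP=(433.19060991,317.5170183,239.10501286,np.array([[-0.01586696,-0.99985992,-0.00532784],[-0.99634285,0.01625813,-0.08388439],[0.08395926,0.00397736,-0.99646125]]),np.array([42.33567925,591.99356344,961.01280992]))
SC=(606.4730473,319.03043756,241.86998621,np.array([[-0.69463071,-0.71913309,0.01832425],[-0.46394176,0.42837619,-0.77540433],[0.54976924,-0.54712104,-0.63119913]]),np.array([440.31791871,323.77014181,899.47924236]))
def proj(c,X):
    p=X@c[3].T+c[4];return p[:,:2]/p[:,2:]*c[0]+[c[1],c[2]]
def ray(c,uv,z):
    C=-c[3].T@c[4]
    d=np.c_[(np.array(uv)-[c[1],c[2]])/c[0],np.ones(len(uv))]@c[3]
    return C+d*((z-C[2])/d[:,2])[:,None]
def px(p,f,o): return (np.array(p,float)+.5)/f-.5+np.array(o)
E
python3 - <<'E'
from h import *
at=px([(166,280),(297,260),(424,240),(551,222),(67,195),(622,105),(655,318),(95,403)],7,(250,255))
ct=px([(238,335),(320,262),(400,190),(475,118),(97,340),(447,30),(617,120),(275,440)],6,(290,250))
print("topz66",ray(TOP,at,66).round(1).tolist());print("scenez66",ray(SC,ct,66).round(1).tolist())
# model: local pts (x fwd, y)
L=np.array([(0,60,66),(0,20,66),(0,-20,66),(0,-60,66),(33,88,66),(33,-88,66),(-33,-88,66),(-33,88,66)],float)
def f(p,views,L):
    c,s=np.cos(p[2]),np.sin(p[2]);X=L@np.array([[c,-s,0],[s,c,0],[0,0,1]]).T+[p[0],p[1],0]
    return np.concatenate([(proj(v,X)-u).ravel() for v,u in views])
for nm,v in(("both",[(TOP,at),(SC,ct)]),("top",[(TOP,at)]),("sc",[(SC,ct)])):
    r=least_squares(f,[350,50,0.1],args=(v,L));print(nm,r.x.round(3),np.abs(r.fun).max().round(2))
bt=px([(148,185),(350,100),(455,340),(243,430)],9,(415,260))
hb=px([(328,230),(385,210),(430,305),(375,338)],9,(415,260))
ds=px([(190,193),(383,245),(347,345),(145,288)],7,(420,180))
hs=px([(258,77),(347,93),(341,108),(250,95)],7,(420,180))
for z,b,d in((58,bt,ds),(121,hb,hs)):
    for c,u in((TOP,b),(SC,d)):
        P=ray(c,u,z);print(z,P.round(1).tolist(),P.mean(0).round(1))
E
```

```text
topz66 [[470.5, 130.0, 66.0], [476.0, 89.6, 66.0], [481.5, 50.3, 66.0], [486.5, 11.0, 66.0], [497.1, 160.5, 66.0], [522.1, -11.6, 66.0], [456.6, -20.5, 66.0], [433.3, 152.1, 66.0]]
scenez66 [[473.4, 132.2, 66.0], [478.4, 93.3, 66.0], [483.7, 53.4, 66.0], [490.3, 12.7, 66.0], [499.6, 163.2, 66.0], [524.6, -11.8, 66.0], [459.8, -18.8, 66.0], [437.2, 153.6, 66.0]]
both [4.79662e+02 7.14240e+01 1.36000e-01] 1.51
top [4.77972e+02 7.01700e+01 1.37000e-01] 0.69
sc [4.80903e+02 7.21730e+01 1.36000e-01] 1.1
58 [[496.1, -213.2, 58.0], [515.9, -262.9, 58.0], [457.7, -285.7, 58.0], [437.0, -233.8, 58.0]] [ 476.7 -248.9   58. ]
58 [[516.9, -263.6, 58.0], [461.4, -284.8, 58.0], [440.1, -236.0, 58.0], [496.9, -214.7, 58.0]] [ 478.8 -249.8   58. ]
121 [[486.3, -237.3, 121.0], [490.6, -250.4, 121.0], [469.1, -259.6, 121.0], [461.9, -246.9, 121.0]] [ 477.  -248.5  121. ]
121 [[491.8, -246.7, 121.0], [469.5, -259.0, 121.0], [466.2, -251.4, 121.0], [487.9, -237.4, 121.0]] [ 478.9 -248.6  121. ]
```

```bash
python3 -m handwheel '[[4.2,3.5,0,0,0,0],[4.2,3.5,0,0,0,0],[4.2,3.5,0,0,0,0],[4.2,3.5,0,0,0,0],[4.2,3.5,0,0,0,0],[4.2,3.5,0,0,0,0],[3,2.5,-2,0,0,0.015],[0,0,0,0,0,0]]' 1 40
```

```text
time: 1.15
ee_pos: [471.1, -248.7, 208.8]
tool_rot: [0.983, 0.183, -0.0, -0.001]
contact_force: [-1.1, 0.0, 0.7]
opening: 85.6
```

```bash
cat >> h.py <<'E'
def wrist(name):
    from cell import get_state,snapshot
    s=get_state();d=snapshot("wrist");cv2.imwrite(name,d["image"])
    T=np.eye(4);T[:3,:3]=Ro.from_quat(s["tool_rot"]).as_matrix();T[:3,3]=s["ee_pos"]
    M=T@d["mount"];R=M[:3,:3].T;K=d["mtx"]
    np.savez(name[:-3]+"npz",R=R,t=-R@M[:3,3])
    return s
def WC(name):
    z=np.load(name[:-3]+"npz");return (385.18157297,316.51139853,238.92455296,z["R"],z["t"])
E
python3 - <<'E'
from h import *
s=wrist("pics/w1.png");print(s["ee_pos"],s["tool_rot"])
E
```

```text
[ 471.10800654 -248.68070557  208.78870727] [ 9.83181302e-01  1.82630231e-01 -1.30450470e-04 -8.41721248e-04]
```

View pics/w1.png

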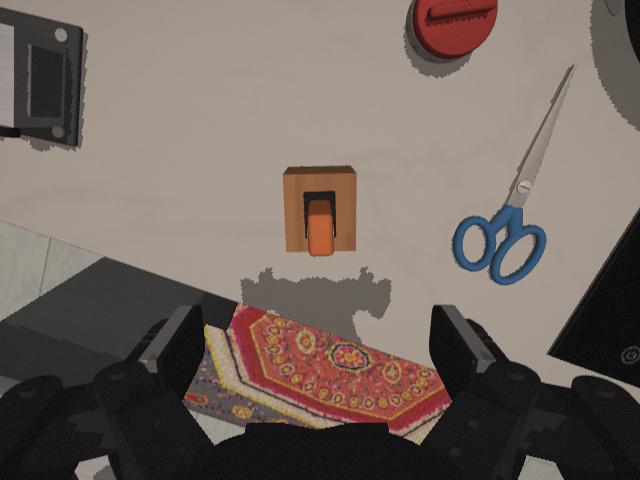

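Run:
```python
import cv2
a=cv2.imread("pics/w1.png")
cv2.imwrite("pics/w1c.png",cv2.resize(a[155:265,265:375],None,fx=5,fy=5,interpolation=cv2.INTER_CUBIC))
from h import *
c=WC("pics/w1.png");print(ray(c,[(285,174),(355,174),(356,250),(286,251)],58).round(1).tolist())
```

```text
[[494.5, -213.4, 58.0], [513.6, -263.1, 58.0], [457.7, -287.3, 58.0], [436.6, -234.9, 58.0]]
```

View pics/w1c.png

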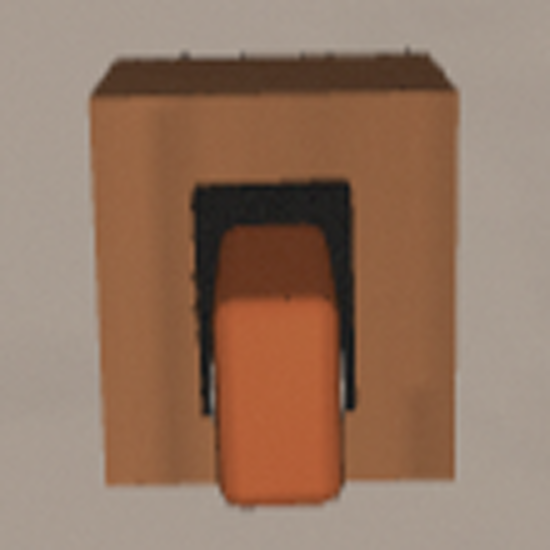

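Run:
```python
from h import *
c=WC("pics/w1.png");P=ray(c,px([(215,296),(337,296),(345,500),(219,502)],5,(265,155)),121);print(P.round(1).tolist(),P.mean(0))
d=P[0]+P[1]-P[2]-P[3];print(np.arctan2(d[1],d[0]))
P=ray(c,px([(92,97),(458,92),(454,480),(105,484)],5,(265,155)),58);d=P[0]+P[1]-P[2]-P[3];print(P.mean(0),np.arctan2(d[1],d[0]))
t=Ro.from_quat([.98318,.18263,0,0]).as_matrix();print(np.arctan2(t[1,0],t[0,0]))
```

```text
[[485.8, -236.6, 121.0], [491.2, -250.6, 121.0], [466.8, -261.4, 121.0], [460.8, -246.5, 121.0]] [ 476.16632465 -248.80120079  121.        ]
0.39747524484946095
[ 475.43775461 -249.35748154   58.        ] 0.38051784816472983
0.36732218392386395
```

```bash
python3 -m handwheel '[[0.55,0,-3,0,0,0.015],[0,0,-4,0,0,0],[0,0,-3,0,0,0],[0,0,-2,0,0,0],[0,0,0,0,0,0]]'
```

```text
time: 1.82
ee_pos: [474.2, -254.7, 89.1]
tool_rot: [0.982, 0.187, 0.001, 0.002]
contact_force: [-0.1, 0.8, 0.6]
opening: 85.1
```

```bash
python3 -m handwheel '[[0.2,0.5,-1,0,0,0],[0,0,0,0,0,0]]'
python3 - <<'E'
from h import *
s=wrist("pics/w2.png");print(s["ee_pos"],s["tool_rot"],s["contact_force"])
E
```

```text
time: 2.08
ee_pos: [476.6, -250.9, 80.3]
tool_rot: [0.983, 0.186, 0.002, 0.003]
contact_force: [0.2, -0.8, 0.5]
opening: 85.2
[ 476.64433502 -250.88134814   80.26572449] [0.98255072 0.18596856 0.00168973 0.00263134] [ 0.19613593 -0.81945623  0.51742952]
```

View pics/w2.png

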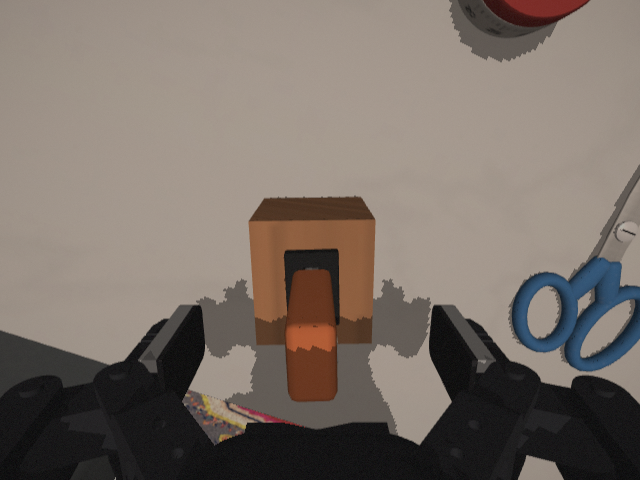

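```bash
python3 -m handwheel '[[0,0.2,-0.1,0,0,0],[0,0,0,0,0,0]]'; python3 -m handwheel '[[0,0,0,0,0,0],[0,0,0,0,0,0],[0,0,0,0,0,0],[0,0,0,0,0,0],[0,0,0,0,0,0],[0,0,0,0,0,0],[0,0,0,0,0,0]]' -1 60
```

```text
time: 2.38
ee_pos: [477.7, -249.6, 80.8]
tool_rot: [0.983, 0.186, 0.003, 0.004]
contact_force: [0.3, 0.9, 0.1]
opening: 85.5
time: 3.25
ee_pos: [478.0, -249.8, 81.2]
tool_rot: [0.983, 0.186, 0.003, 0.004]
contact_force: [0.6, -0.0, 0.9]
opening: 15.5
```

```bash
python3 -m handwheel '[[0,0,1,0,0,0],[0,0,2,0,0,0],[0,0,2,0,0,0],[0,0,2,0,0,0],[0,0,1.5,0,0,0],[0,0,0,0,0,0]]'
python3 - <<'E'
from h import *
s=wrist("pics/w3.png");print(s["ee_pos"],s["tool_rot"],s["contact_force"],s["wrist_torque"],s["opening"])
from cell import snapshot
for n in("scene","top"): cv2.imwrite(f"pics/{n}3.png",snapshot(n)["image"])
a=cv2.imread("pics/scene3.png");cv2.imwrite("pics/s3.png",cv2.resize(a[130:280,380:540],None,fx=5,fy=5,interpolation=cv2.INTER_CUBIC)[:600])
E
```

```text
time: 4.0
ee_pos: [477.6, -249.4, 171.2]
tool_rot: [0.982, 0.186, 0.003, 0.004]
contact_force: [-0.3, -0.4, -1.0]
opening: 15.4
[ 477.59092511 -249.36301982  171.1645396 ] [0.98249979 0.18619862 0.00290727 0.00397324] [-0.27739257 -0.36364436 -0.96465089] [-0.00535873 -0.00782536 -0.03522121] 15.356167256111629
```

View pics/w3.png

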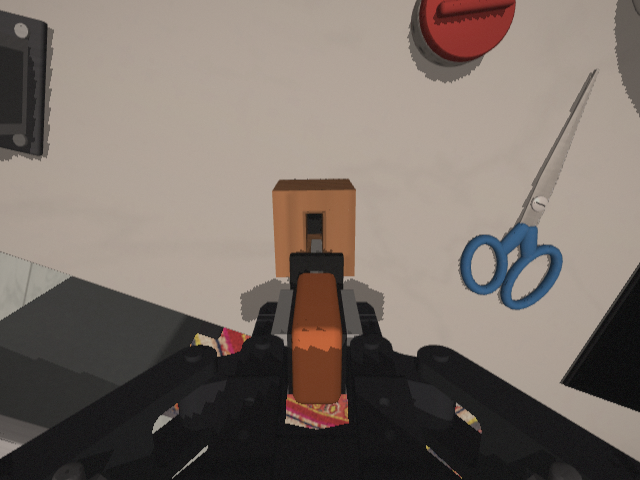

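View pics/s3.png

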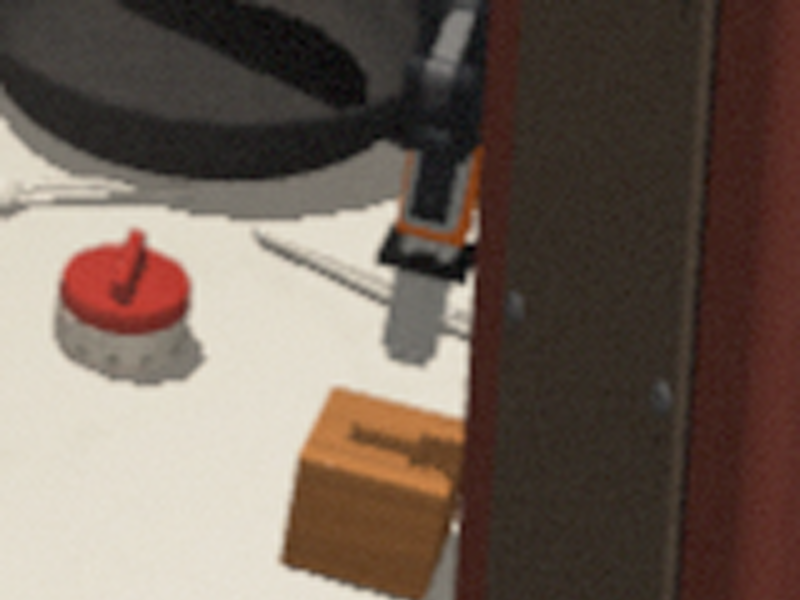

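```bash
python3 -m handwheel '[[-1,4,0,0,0,-0.1],[-1,5,0,0,0,-0.1],[-1,5,0,0,0,-0.038],[-1,5,0,0.006,0.003,0],[-1,4.5,0,0,0,0],[0,2,0,0,0,0],[0,0,0,0,0,0]]'
python3 - <<'E'
from h import *
s=wrist("pics/w4.png");print(s["ee_pos"],s["tool_rot"],s["contact_force"],s["wrist_torque"],s["opening"])
E
```

```text
time: 5.03
ee_pos: [420.8, 13.7, 164.2]
tool_rot: [0.998, 0.063, -0.003, -0.002]
contact_force: [0.5, 0.0, -0.6]
opening: 15.7
[420.80065166  13.70521118 164.22413887] [ 0.99797536  0.06349186 -0.00336802 -0.00162057] [ 0.45730968  0.04347505 -0.55563225] [-0.00930839  0.00495796 -0.01344759] 15.695742653927386
```

View pics/w4.png

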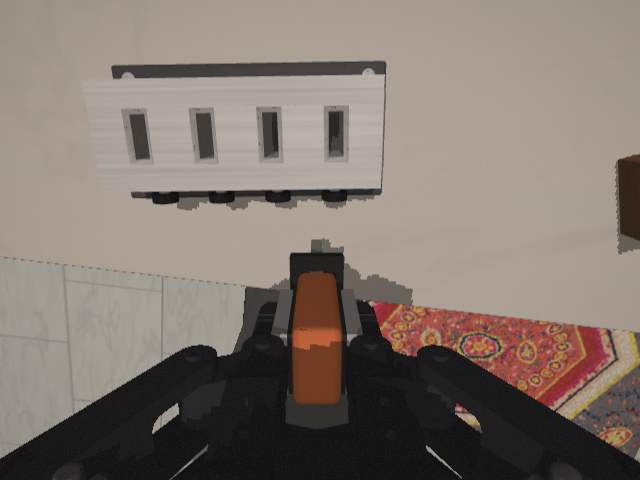

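Run:
```python
import cv2
a=cv2.imread("pics/w4.png")
cv2.imwrite("pics/w4a.png",cv2.resize(a[60:210,75:235],None,fx=5,fy=4,interpolation=cv2.INTER_CUBIC)[:600])
cv2.imwrite("pics/w4b.png",cv2.resize(a[60:210,235:395],None,fx=5,fy=4,interpolation=cv2.INTER_CUBIC)[:600])
cv2.imwrite("pics/w4c.png",cv2.resize(a[240:440,250:390],None,fx=3,fy=3,interpolation=cv2.INTER_CUBIC))
```

```text
(no output)
```

View pics/w4a.png

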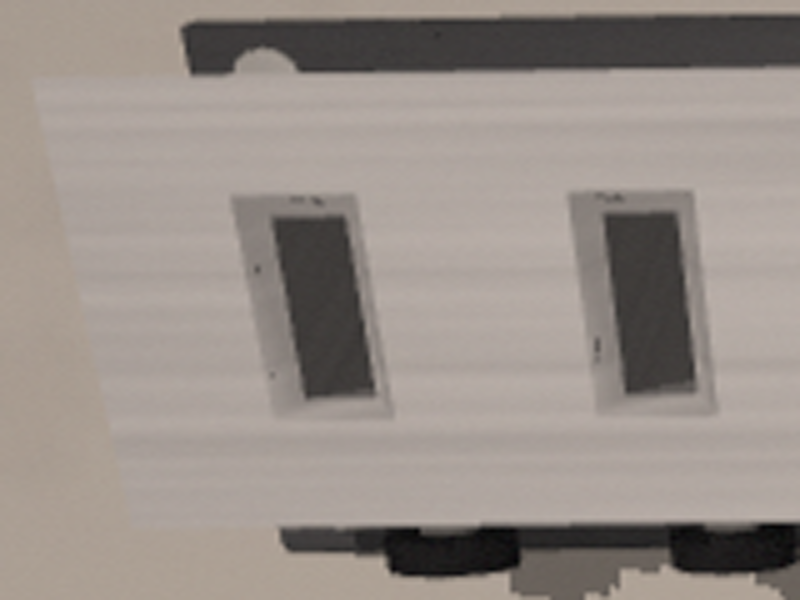

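View pics/w4b.png

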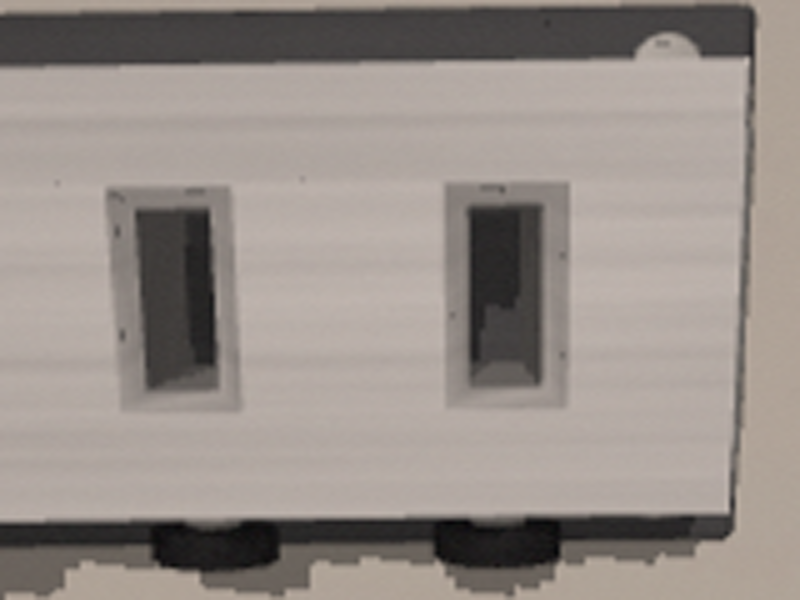

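View pics/w4c.png

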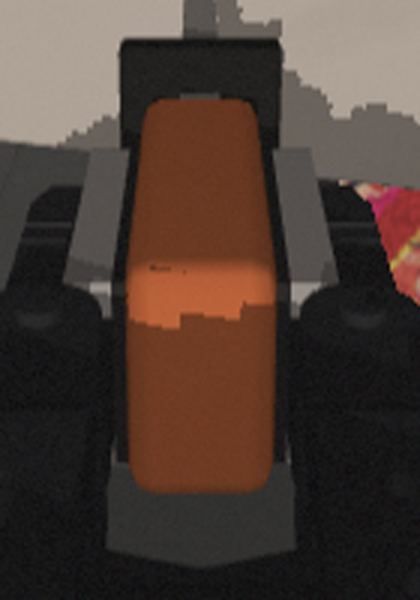

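Run:
```python
from h import *
c=WC("pics/w4.png")
def q(p,f,o): p=np.array(p,float);return (p+.5)/np.array(f)-.5+np.array(o)
A=q([(232,197),(356,195),(393,416),(275,416),(568,191),(693,191),(717,412),(598,413)],(5,4),(75,60))
B=q([(107,187),(230,187),(242,410),(122,411),(445,183),(570,183),(567,407),(446,407)],(5,4),(235,60))
uv=np.r_[A,B]
L=[]
for y in(60,20,-20,-60): L+=[(16.5,y+7.5,66),(16.5,y-7.5,66),(-16.5,y-7.5,66),(-16.5,y+7.5,66)]
L=np.array(L)
def f(p):
    co,s=np.cos(p[2]),np.sin(p[2]);X=L@np.array([[co,-s,0],[s,co,0],[0,0,1]]).T+[p[0],p[1],p[3]]
    return (proj(c,X)-uv).ravel()
r=least_squares(f,[480,70,.136,0]);print(r.x.round(4),np.abs(r.fun).max(),r.cost)
g=lambda p:f([p[0],p[1],p[2],0])
r=least_squares(g,[480,70,.136]);x=r.x;print(x.round(4),np.abs(r.fun).max(),r.cost)
for i,y in enumerate((-60,-20,20,60)): print(i+1,(x[:2]+y*np.array([-np.sin(x[2]),np.cos(x[2])])).round(1))
tip=164.2-73.2
P=ray(c,q([(130,263),(273,263),(273,492),(130,492)],3,(250,240)),tip+113);print(P.round(1).tolist(),P.mean(0))
P2=ray(c,q([(120,40),(281,40)],3,(250,240)),tip+56);print(P2,np.linalg.norm(P2[0]-P2[1]))
print(Ro.from_quat([.99797536,.06349186,-.00336802,-.00162057]).as_matrix().round(4))
```

```text
[4.780067e+02 7.004290e+01 1.391000e-01 7.247000e-01] 0.8130451211896172 2.6228637016992318
[4.779737e+02 7.018610e+01 1.390000e-01] 0.8403523580520016 3.080569546804644
1 [486.3  10.8]
2 [480.7  50.4]
3 [475.2  90. ]
4 [469.7 129.6]
[[432.3, 22.2, 204.0], [434.1, 7.9, 204.0], [406.5, 3.9, 204.0], [404.5, 19.2, 204.0]] [419.36040459  13.30983653 204.        ]
[[435.64946245  27.60842035 147.        ]
 [438.65939081   4.08682287 147.        ]] 23.71339740728179
[[ 0.9919  0.1267 -0.0069]
 [ 0.1267 -0.9919  0.0028]
 [-0.0065 -0.0037 -1.    ]]
```

```bash
python3 -m handwheel '[[3,-0.1,0,0,0,0.012],[3,-0.1,0,0,0,0],[0.7,-0.06,0,0,0,0],[0,0,0,0,0,0],[0,0,0,0,0,0]]'
```

```text
time: 5.7
ee_pos: [487.3, 6.6, 162.4]
tool_rot: [0.998, 0.067, -0.006, -0.001]
contact_force: [0.5, -0.3, -1.0]
opening: 14.9
```

```bash
python3 -m handwheel '[[0.05,0.5,0,0,-0.005,0.005],[0,0,0,0,0,0],[0,0,0,0,0,0]]';python3 - <<'E'
from h import *
s=wrist("pics/w5.png");print(s["ee_pos"],s["tool_rot"],s["contact_force"])
E
```

```text
time: 6.08
ee_pos: [486.5, 12.1, 162.6]
tool_rot: [0.998, 0.07, -0.003, -0.001]
contact_force: [-0.2, 0.9, -1.0]
opening: 15.5
[486.46688891  12.05318087 162.64771027] [ 0.99753712  0.07005638 -0.00322131 -0.00119156] [-0.16153993  0.89867608 -1.01858648]
```

View pics/w5.png

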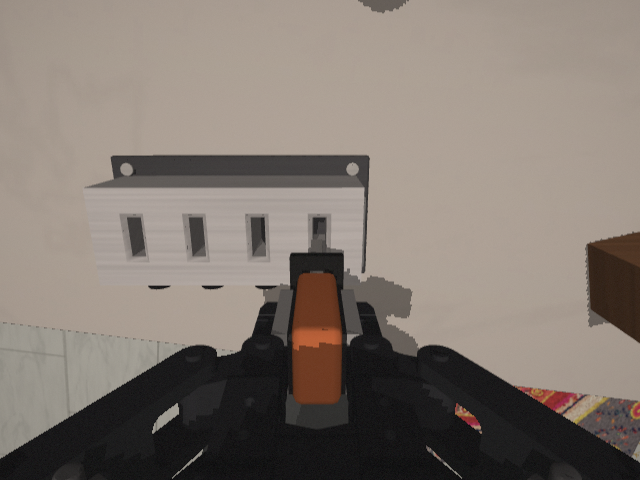

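```bash
cat > st.py <<'E'
from cell import *
import sys,numpy as np
from scipy.spatial.transform import Rotation as Ro
s=get_state();g=int(sys.argv[1]);T=np.array([[486.3,10.8],[480.7,50.4],[475.2,90],[469.7,129.6]])[g-1]+[1.4,.3]
R=Ro.from_quat(s["tool_rot"]).as_matrix();p=s["ee_pos"];a=.139
F=s["contact_force"];ex=np.array([np.cos(a),np.sin(a)]);ey=np.array([-np.sin(a),np.cos(a)])
d=T-p[:2]
print("t %.2f d_needed cm x %.2f y %.2f | tip depth below mouth %.1f | yaw need %.3f tiltfix wx %.4f wy %.4f | F local x %.1f y %.1f z %.1f | err local x %.1f y %.1f | torque"%(s["time"],d[0]/10,d[1]/10,66-(p[2]-73.2),a-np.arctan2(R[1,0],R[0,0]),R[1,2]-.0028,-(R[0,2]+.0069)*-1,F[:2]@ex,F[:2]@ey,F[2],d@ex,d@ey),s["wrist_torque"].round(2))
E
python3 -m handwheel '[[0.12,-0.05,-1,0,0,0],[0,0,-0.9,0,0,0],[0,0,0,0,0,0],[0,0,0,0,0,0]]'; python3 st.py 1
```

```text
time: 6.62
ee_pos: [487.4, 11.6, 141.8]
tool_rot: [0.998, 0.07, -0.004, -0.001]
contact_force: [-0.0, 0.3, 0.1]
opening: 15.2
t 6.62 d_needed cm x 0.03 y -0.05 | tip depth below mouth -2.6 | yaw need -0.001 tiltfix wx -0.0008 wy -0.0006 | F local x 0.0 y 0.3 z 0.1 | err local x 0.2 y -0.5 | torque [ 0.02 -0.01  0.05]
```

```bash
sed -i 's/R\[1,2\]-.0028/.0028-R[1,2]/' st.py; python3 -m handwheel '[[0,-0.03,-0.5,0,0,0],[0,0,-0.5,0,0,0],[0,0,0,0,0,0]]'; python3 st.py 1
```

```text
time: 7.0
ee_pos: [487.6, 11.2, 131.3]
tool_rot: [0.998, 0.07, -0.003, -0.001]
contact_force: [0.6, 0.5, -1.8]
opening: 15.7
t 7.00 d_needed cm x 0.01 y -0.01 | tip depth below mouth 7.9 | yaw need -0.001 tiltfix wx 0.0008 wy -0.0002 | F local x 0.7 y 0.4 z -1.8 | err local x 0.1 y -0.1 | torque [-0.   -0.02 -0.01]
```

```bash
python3 -m handwheel '[[0,0,-0.4,0,0,0],[0,0,0,0,0,0]]'; python3 st.py 1
```

```text
time: 7.25
ee_pos: [487.6, 11.2, 127.0]
tool_rot: [0.998, 0.07, -0.003, -0.001]
contact_force: [0.3, 0.5, -1.6]
opening: 15.2
t 7.25 d_needed cm x 0.01 y -0.01 | tip depth below mouth 12.2 | yaw need -0.001 tiltfix wx 0.0008 wy -0.0002 | F local x 0.4 y 0.4 z -1.6 | err local x 0.1 y -0.1 | torque [-0.02  0.02  0.05]
```

```bash
for i in 1; do python3 -m handwheel '[[0,0,-0.3,0,0,0],[0,0,0,0,0,0]]'; done; python3 st.py 1; python3 -m handwheel '[[0,0,-0.3,0,0,0],[0,0,0,0,0,0]]'>/dev/null; python3 st.py 1;python3 -m handwheel '[[0,0,-0.3,0,0,0],[0,0,0,0,0,0]]'>/dev/null; python3 st.py 1
```

```text
time: 7.5
ee_pos: [487.7, 11.2, 123.9]
tool_rot: [0.998, 0.07, -0.003, -0.001]
contact_force: [0.3, 0.2, -0.1]
opening: 15.4
t 7.50 d_needed cm x 0.00 y -0.01 | tip depth below mouth 15.3 | yaw need -0.001 tiltfix wx 0.0008 wy 0.0000 | F local x 0.4 y 0.2 z -0.1 | err local x -0.0 y -0.1 | torque [ 0.03 -0.    0.04]
t 7.75 d_needed cm x -0.00 y -0.01 | tip depth below mouth 18.4 | yaw need -0.001 tiltfix wx 0.0008 wy 0.0001 | F local x 0.3 y 0.2 z -0.9 | err local x -0.0 y -0.1 | torque [ 0.06 -0.01 -0.01]
t 8.00 d_needed cm x -0.00 y -0.01 | tip depth below mouth 21.7 | yaw need -0.001 tiltfix wx 0.0009 wy 0.0001 | F local x 0.0 y -0.3 z -0.9 | err local x -0.1 y -0.1 | torque [ 0.04  0.04 -0.01]
```

```bash
python3 -m handwheel '[[0,0,-0.3,0,0,0],[0,0,0,0,0,0]]'>/dev/null; python3 st.py 1; python3 -m handwheel '[[0,0,-0.3,0,0,0],[0,0,0,0,0,0]]'>/dev/null; python3 st.py 1;python3 -m handwheel '[[0,0,-0.3,0,0,0],[0,0,0,0,0,0]]'>/dev/null; python3 st.py 1
```

```text
t 8.25 d_needed cm x -0.01 y -0.00 | tip depth below mouth 24.9 | yaw need -0.001 tiltfix wx 0.0009 wy 0.0002 | F local x -0.5 y 1.4 z -0.6 | err local x -0.1 y -0.0 | torque [ 0.01 -0.01  0.01]
t 8.50 d_needed cm x -0.00 y -0.00 | tip depth below mouth 28.1 | yaw need -0.001 tiltfix wx 0.0009 wy 0.0001 | F local x -0.2 y 0.2 z -0.8 | err local x -0.0 y -0.0 | torque [0.08 0.02 0.05]
t 8.75 d_needed cm x -0.01 y -0.01 | tip depth below mouth 31.3 | yaw need -0.001 tiltfix wx 0.0009 wy 0.0001 | F local x -1.2 y -0.2 z -1.1 | err local x -0.1 y -0.0 | torque [-0.01  0.07  0.06]
```

Gap 1 shows no drag, so it is slack. Drawing out and going to gap 2.

```bash
python3 -m handwheel '[[0,0,2,0,0,0],[0,0,2,0,0,0],[0,0,0.5,0,0,0],[-0.2,1.2,0,0,0,0],[-0.4,2.6,0,0,0,0],[0,0,0,0,0,0],[0,0,0,0,0,0]]'; python3 st.py 2
```

```text
time: 9.62
ee_pos: [479.9, 51.6, 151.4]
tool_rot: [0.998, 0.07, -0.005, -0.002]
contact_force: [-0.3, -0.2, -1.3]
opening: 15.2
t 9.62 d_needed cm x 0.22 y -0.09 | tip depth below mouth -12.2 | yaw need -0.001 tiltfix wx 0.0003 wy -0.0031 | F local x -0.3 y -0.2 z -1.3 | err local x 2.1 y -1.2 | torque [ 0.01 -0.01 -0.03]
```

```bash
python3 -m handwheel '[[0.22,-0.1,-0.4,0,-0.003,0],[0,0,-0.6,0,0,0],[0,0,0,0,0,0],[0,0,0,0,0,0]]'; python3 st.py 2
```

```text
time: 10.12
ee_pos: [482.1, 49.5, 139.9]
tool_rot: [0.998, 0.069, -0.004, -0.001]
contact_force: [-0.3, -0.9, -1.1]
opening: 15.6
t 10.12 d_needed cm x 0.00 y 0.12 | tip depth below mouth -0.7 | yaw need 0.000 tiltfix wx 0.0005 wy -0.0010 | F local x -0.5 y -0.9 z -1.1 | err local x 0.2 y 1.2 | torque [ 0.   -0.01 -0.07]
```

```bash
python3 -m handwheel '[[0,0.12,0,0,0,0],[0,0,0,0,0,0]]'; python3 st.py 2; python3 -m handwheel '[[0,0,-0.4,0,0,0],[0,0,-0.3,0,0,0],[0,0,0,0,0,0]]'; python3 st.py 2
```

```text
time: 10.38
ee_pos: [482.2, 50.7, 140.1]
tool_rot: [0.998, 0.069, -0.004, -0.001]
contact_force: [-0.6, 0.5, -1.4]
opening: 15.4
t 10.38 d_needed cm x -0.01 y 0.00 | tip depth below mouth -0.9 | yaw need 0.001 tiltfix wx 0.0005 wy -0.0007 | F local x -0.6 y 0.6 z -1.4 | err local x -0.1 y 0.1 | torque [-0.03  0.    0.03]
time: 10.75
ee_pos: [482.2, 50.8, 132.6]
tool_rot: [0.998, 0.069, -0.004, -0.001]
contact_force: [0.6, -0.2, -0.5]
opening: 15.2
t 10.75 d_needed cm x -0.01 y -0.01 | tip depth below mouth 6.6 | yaw need 0.000 tiltfix wx 0.0005 wy -0.0006 | F local x 0.5 y -0.3 z -0.5 | err local x -0.1 y -0.0 | torque [ 0.05 -0.01  0.07]
```

```bash
python3 -m handwheel '[[0,0,-0.4,0,0,0],[0,0,-0.3,0,0,0],[0,0,0,0,0,0]]'>/dev/null; python3 st.py 2; python3 -m handwheel '[[0,0,-0.2,0,0,0],[0,0,0,0,0,0]]'>/dev/null; python3 st.py 2;python3 -m handwheel '[[0,0,-0.2,0,0,0],[0,0,0,0,0,0]]'>/dev/null; python3 st.py 2;python3 -m handwheel '[[0,0,-0.2,0,0,0],[0,0,0,0,0,0]]'>/dev/null; python3 st.py 2
```

```text
t 11.12 d_needed cm x 0.00 y -0.00 | tip depth below mouth 14.2 | yaw need 0.000 tiltfix wx 0.0005 wy -0.0008 | F local x 0.5 y -0.2 z -0.9 | err local x 0.0 y -0.0 | torque [ 0.02 -0.03  0.04]
t 11.38 d_needed cm x -0.00 y -0.00 | tip depth below mouth 16.3 | yaw need 0.000 tiltfix wx 0.0005 wy -0.0008 | F local x 0.5 y 0.1 z -0.7 | err local x -0.0 y -0.0 | torque [ 0.01 -0.01 -0.04]
t 11.62 d_needed cm x -0.02 y -0.01 | tip depth below mouth 18.3 | yaw need 0.000 tiltfix wx 0.0002 wy -0.0004 | F local x -0.1 y 0.9 z -0.5 | err local x -0.2 y -0.1 | torque [0.16 0.05 0.07]
t 11.88 d_needed cm x -0.03 y -0.06 | tip depth below mouth 20.3 | yaw need 0.000 tiltfix wx -0.0008 wy -0.0001 | F local x 0.3 y 1.1 z -0.8 | err local x -0.4 y -0.5 | torque [ 0.37 -0.07 -0.03]
```

```bash
for k in 1; do python3 -m handwheel '[[0,-0.03,-0.2,0,0,0],[0,-0.03,0,0,0,0]]'>/dev/null; python3 st.py 2; python3 -m handwheel '[[0,-0.03,-0.2,0,0,0],[0,-0.03,0,0,0,0]]'>/dev/null; python3 st.py 2; done
```

```text
t 12.12 d_needed cm x -0.05 y -0.06 | tip depth below mouth 22.0 | yaw need -0.000 tiltfix wx -0.0022 wy 0.0006 | F local x -0.6 y 2.6 z 0.8 | err local x -0.6 y -0.5 | torque [ 0.78  0.12 -0.01]
t 12.38 d_needed cm x -0.09 y -0.05 | tip depth below mouth 23.0 | yaw need -0.001 tiltfix wx -0.0035 wy 0.0018 | F local x -1.3 y 3.2 z -2.1 | err local x -0.9 y -0.4 | torque [0.83 0.31 0.01]
```

```bash
for k in 1; do python3 -m handwheel '[[-0.02,-0.03,-0.25,0,0,0],[-0.02,-0.03,0,0,0,0]]'>/dev/null; python3 st.py 2; done
```

```text
t 12.62 d_needed cm x -0.11 y -0.05 | tip depth below mouth 23.6 | yaw need -0.001 tiltfix wx -0.0048 wy 0.0040 | F local x -0.2 y 3.3 z -2.8 | err local x -1.2 y -0.4 | torque [ 0.85  0.4  -0.02]
```

```bash
for k in 1; do python3 -m handwheel '[[-0.02,-0.03,-0.25,0,0,0],[-0.02,-0.03,0,0,0,0]]'>/dev/null; python3 st.py 2; done
```

```text
t 12.88 d_needed cm x -0.16 y -0.04 | tip depth below mouth 24.1 | yaw need -0.001 tiltfix wx -0.0059 wy 0.0068 | F local x -0.6 y 3.3 z -4.5 | err local x -1.7 y -0.2 | torque [1.   0.43 0.05]
```

Run:
```python
from h import *
s=wrist("pics/w6.png");print(s["joint_positions"].round(3),s["tau"].round(2),s["contact_force"],s["wrist_torque"],s["opening"],s["joint_vel"].round(3))
from cell import snapshot
cv2.imwrite("pics/s6.png",snapshot("scene")["image"])
```

```text
[-0.051  0.321 -0.442  0.808  0.009  2.95 ] [-1.490e+00 -5.355e+01  3.102e+01 -7.300e-01 -1.240e+00  1.000e-02] [-1.04283532  3.16837552 -4.5213804 ] [1.00080361 0.43312285 0.05325133] 15.419030050732458 [-0.003 -0.006 -0.005  0.003  0.004 -0.005]
```

View pics/w6.png

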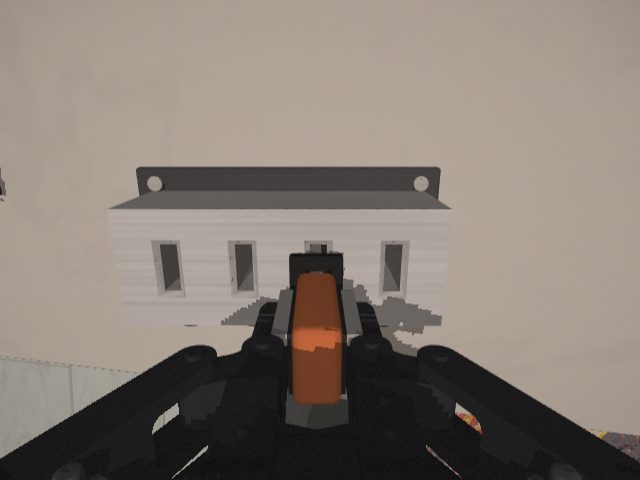

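View pics/s6.png

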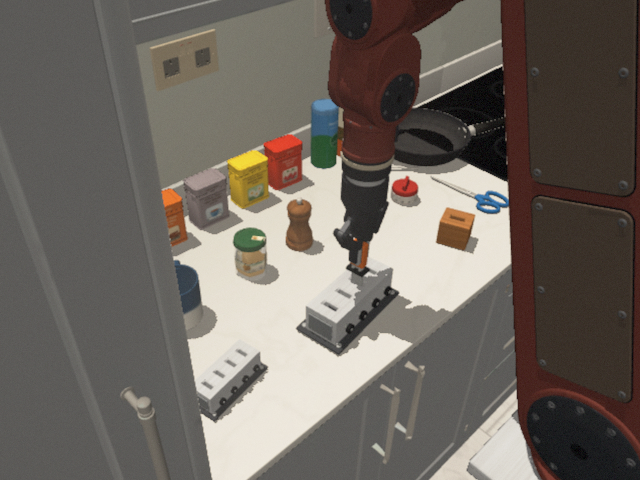

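```bash
python3 -m handwheel '[[-0.1,-0.05,-0.1,0,0.006,0]]'>/dev/null; python3 st.py 2;  python3 -m handwheel '[[-0.03,-0.05,-0.25,0,0.0,0]]'>/dev/null; python3 st.py 2
```

```text
t 13.10 d_needed cm x -0.18 y -0.03 | tip depth below mouth 24.2 | yaw need -0.002 tiltfix wx -0.0069 wy 0.0032 | F local x -1.4 y 4.8 z 18.2 | err local x -1.8 y -0.0 | torque [ 1.59  0.39 -0.01]
t 13.22 d_needed cm x -0.25 y -0.02 | tip depth below mouth 24.7 | yaw need -0.002 tiltfix wx -0.0081 wy 0.0057 | F local x -7.7 y 6.5 z 36.7 | err local x -2.5 y 0.1 | torque [1.73 2.56 0.01]
```

```bash
python3 -m handwheel '[[-0.05,0,0.2,0,0,0]]'>/dev/null; python3 st.py 2;  python3 -m handwheel '[[-0.1,0,0.4,-0.004,0.003,0]]'>/dev/null; python3 st.py 2
```

```text
t 13.35 d_needed cm x -0.15 y -0.03 | tip depth below mouth 23.6 | yaw need -0.002 tiltfix wx -0.0082 wy 0.0045 | F local x 2.7 y 1.5 z -18.4 | err local x -1.5 y -0.1 | torque [ 0.57 -0.66 -0.01]
t 13.47 d_needed cm x -0.02 y -0.01 | tip depth below mouth 20.1 | yaw need -0.002 tiltfix wx -0.0038 wy 0.0006 | F local x -0.1 y 1.0 z -0.5 | err local x -0.2 y -0.1 | torque [0.3  0.02 0.07]
```

Gap 2 sticks hard: 18 N and more, both going in and coming out. It is the tight one, and I read a 36.7 N peak at the wrist there. Drawing out and checking the grip.

```bash
python3 -m handwheel '[[0,0,1,0,0,0],[0,0,1.5,0,0,0],[0,0,1.2,0,0,0],[0,0,0,-0.003,0,0],[0,0,0,0,0,0]]'; python3 st.py 2
python3 - <<'E'
from h import *
s=wrist("pics/w7.png")
a=cv2.imread("pics/w7.png");cv2.imwrite("pics/w7c.png",cv2.resize(a[240:440,250:390],None,fx=3,fy=3,interpolation=cv2.INTER_CUBIC))
E
```

```text
time: 14.1
ee_pos: [483.3, 49.2, 159.2]
tool_rot: [0.998, 0.07, -0.002, 0.0]
contact_force: [-0.4, 0.5, -1.0]
opening: 15.4
t 14.10 d_needed cm x -0.12 y 0.15 | tip depth below mouth -20.0 | yaw need -0.001 tiltfix wx 0.0034 wy 0.0024 | F local x -0.4 y 0.6 z -1.0 | err local x -1.0 y 1.6 | torque [-0.01  0.03  0.02]
```

View pics/w7c.png

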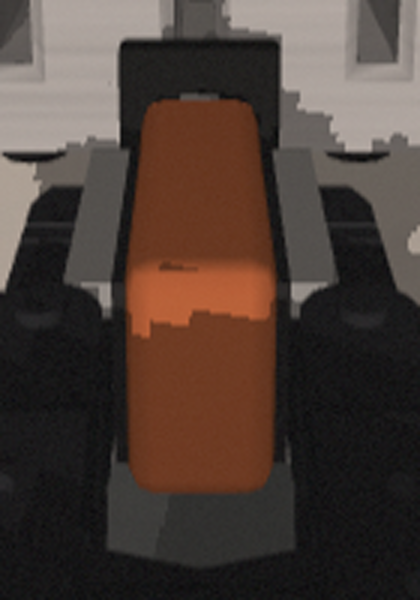

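The grip has not slipped: handle and collar are at the same pixels as before. On to gap 3.

```bash
python3 -m handwheel '[[-0.3,1.5,0,0.003,0.002,0],[-0.35,2.4,0,0,0,0],[0,0,-0.8,0,0,0],[0,0,0,0,0,0],[0,0,0,0,0,0]]'; python3 st.py 3
```

```text
time: 14.78
ee_pos: [475.0, 90.7, 149.2]
tool_rot: [0.998, 0.07, -0.005, -0.002]
contact_force: [-0.3, 0.1, -0.8]
opening: 15.2
t 14.78 d_needed cm x 0.16 y -0.04 | tip depth below mouth -10.0 | yaw need -0.001 tiltfix wx -0.0002 wy -0.0030 | F local x -0.3 y 0.1 z -0.8 | err local x 1.5 y -0.6 | torque [-0.05  0.03  0.02]
```

```bash
python3 -m handwheel '[[0.16,-0.02,-0.4,0,-0.003,0],[0,0,-0.4,0,0,0],[0,0,0,0,0,0],[0,0,0,0,0,0]]'>/dev/null; python3 st.py 3
```

```text
t 15.28 d_needed cm x -0.03 y 0.07 | tip depth below mouth -1.5 | yaw need 0.001 tiltfix wx -0.0001 wy 0.0003 | F local x 0.9 y -0.5 z -0.6 | err local x -0.2 y 0.7 | torque [-0.05 -0.01  0.03]
```

```bash
python3 -m handwheel '[[-0.03,0.06,-0.2,0,0,0],[0,0,-0.4,0,0,0],[0,0,-0.4,0,0,0],[0,0,0,0,0,0]]'>/dev/null; python3 st.py 3; python3 -m handwheel '[[0,0,-0.3,0,0,0]]'>/dev/null; python3 st.py 3
```

```text
t 15.78 d_needed cm x -0.00 y 0.01 | tip depth below mouth 9.2 | yaw need 0.001 tiltfix wx -0.0001 wy 0.0003 | F local x 0.6 y -0.4 z -1.0 | err local x -0.0 y 0.1 | torque [-0.02 -0.01 -0.  ]
t 15.90 d_needed cm x -0.02 y 0.00 | tip depth below mouth 12.2 | yaw need 0.001 tiltfix wx -0.0001 wy 0.0007 | F local x 0.8 y 0.6 z -1.6 | err local x -0.2 y 0.0 | torque [ 0.01  0.03 -0.04]
```

Single-row steps, reading the force while moving.

```bash
python3 -m handwheel '[[0,0,-0.2,0,0,0]]'>/dev/null; python3 st.py 3; python3 -m handwheel '[[0,0,-0.2,0,0,0]]'>/dev/null; python3 st.py 3;python3 -m handwheel '[[0,0,-0.2,0,0,0]]'>/dev/null; python3 st.py 3;python3 -m handwheel '[[0,0,-0.2,0,0,0]]'>/dev/null; python3 st.py 3
```

```text
t 16.02 d_needed cm x -0.01 y 0.00 | tip depth below mouth 14.4 | yaw need 0.001 tiltfix wx -0.0001 wy 0.0006 | F local x -0.1 y -0.2 z -1.8 | err local x -0.1 y 0.0 | torque [-0.02 -0.01 -0.02]
t 16.15 d_needed cm x -0.02 y 0.00 | tip depth below mouth 16.5 | yaw need 0.001 tiltfix wx -0.0001 wy 0.0007 | F local x -0.6 y 0.2 z -0.6 | err local x -0.2 y 0.1 | torque [-0.02  0.02  0.04]
t 16.27 d_needed cm x -0.02 y 0.01 | tip depth below mouth 18.7 | yaw need 0.001 tiltfix wx -0.0001 wy 0.0006 | F local x 0.0 y -0.0 z -1.6 | err local x -0.2 y 0.1 | torque [-0.04  0.05 -0.02]
t 16.40 d_needed cm x -0.02 y 0.00 | tip depth below mouth 20.8 | yaw need 0.001 tiltfix wx -0.0001 wy 0.0006 | F local x 0.1 y -0.2 z -1.2 | err local x -0.2 y 0.1 | torque [-0.03 -0.02  0.01]
```

```bash
python3 -m handwheel '[[0,0,-0.2,0,0,0]]'>/dev/null; python3 st.py 3; python3 -m handwheel '[[0,0,-0.2,0,0,0]]'>/dev/null; python3 st.py 3;python3 -m handwheel '[[0,0,-0.2,0,0,0]]'>/dev/null; python3 st.py 3;python3 -m handwheel '[[0,0,-0.2,0,0,0]]'>/dev/null; python3 st.py 3;python3 -m handwheel '[[0,0,-0.2,0,0,0]]'>/dev/null; python3 st.py 3
```

```text
t 16.52 d_needed cm x -0.02 y 0.00 | tip depth below mouth 22.9 | yaw need 0.001 tiltfix wx -0.0001 wy 0.0007 | F local x -0.4 y -0.8 z -1.0 | err local x -0.2 y 0.1 | torque [-0.03 -0.01  0.01]
t 16.65 d_needed cm x -0.02 y 0.00 | tip depth below mouth 25.1 | yaw need 0.001 tiltfix wx -0.0001 wy 0.0007 | F local x -0.3 y 0.0 z -1.0 | err local x -0.2 y 0.1 | torque [ 0.05 -0.03 -0.05]
t 16.77 d_needed cm x -0.02 y 0.01 | tip depth below mouth 27.2 | yaw need 0.001 tiltfix wx -0.0001 wy 0.0008 | F local x -0.6 y 0.0 z -1.0 | err local x -0.2 y 0.1 | torque [-0.03  0.   -0.03]
t 16.90 d_needed cm x -0.02 y 0.00 | tip depth below mouth 29.4 | yaw need 0.001 tiltfix wx -0.0001 wy 0.0007 | F local x 0.1 y 0.8 z -0.8 | err local x -0.2 y 0.1 | torque [-0.04 -0.01 -0.06]
t 17.02 d_needed cm x -0.02 y 0.00 | tip depth below mouth 31.5 | yaw need 0.001 tiltfix wx -0.0001 wy 0.0007 | F local x 0.3 y -0.7 z -1.0 | err local x -0.2 y 0.1 | torque [0.05 0.01 0.  ]
```

Gap 3 is slack too. On to gap 4.

```bash
python3 -m handwheel '[[0,0,2,0,0,0],[0,0,2,0,0,0],[0,0,0.4,0,0,0],[0,0,0,0,0,0],[-0.2,1.3,0,0,0,0],[-0.4,2.5,0,0,0,0],[0,0,0,0,0,0],[0,0,0,0,0,0]]'; python3 st.py 4
```

```text
time: 18.02
ee_pos: [468.6, 130.5, 149.3]
tool_rot: [0.998, 0.069, -0.005, -0.002]
contact_force: [-0.2, -0.3, -1.3]
opening: 14.9
t 18.02 d_needed cm x 0.25 y -0.06 | tip depth below mouth -10.1 | yaw need 0.001 tiltfix wx 0.0000 wy -0.0037 | F local x -0.3 y -0.3 z -1.3 | err local x 2.3 y -0.9 | torque [-0.04  0.05  0.  ]
```

```bash
python3 -m handwheel '[[0.25,-0.04,-0.4,0,-0.004,0],[0,0,-0.4,0,0,0],[0,0,0,0,0,0],[0,0,0,0,0,0]]'>/dev/null; python3 st.py 4
```

```text
t 18.52 d_needed cm x -0.02 y 0.10 | tip depth below mouth -1.0 | yaw need 0.002 tiltfix wx 0.0004 wy -0.0001 | F local x 0.4 y 1.1 z -1.3 | err local x -0.0 y 1.0 | torque [-0.02 -0.   -0.03]
```

```bash
python3 -m handwheel '[[-0.02,0.1,-0.1,0,0,0],[0,0,-0.4,0,0,0],[0,0,-0.4,0,0,0],[0,0,0,0,0,0]]'>/dev/null; python3 st.py 4; python3 -m handwheel '[[0,0,-0.3,0,0,0]]'>/dev/null; python3 st.py 4; python3 -m handwheel '[[0,0,-0.2,0,0,0]]'>/dev/null; python3 st.py 4;python3 -m handwheel '[[0,0,-0.2,0,0,0]]'>/dev/null; python3 st.py 4;python3 -m handwheel '[[0,0,-0.2,0,0,0]]'>/dev/null; python3 st.py 4
```

```text
t 19.02 d_needed cm x 0.00 y -0.01 | tip depth below mouth 8.6 | yaw need 0.002 tiltfix wx 0.0003 wy -0.0000 | F local x 0.5 y -0.3 z -1.3 | err local x 0.0 y -0.1 | torque [-0.02 -0.02  0.01]
t 19.15 d_needed cm x -0.02 y -0.01 | tip depth below mouth 11.6 | yaw need 0.002 tiltfix wx 0.0003 wy 0.0004 | F local x -0.2 y 0.4 z -1.2 | err local x -0.2 y -0.0 | torque [ 0.02 -0.05 -0.01]
t 19.27 d_needed cm x -0.01 y -0.01 | tip depth below mouth 13.8 | yaw need 0.002 tiltfix wx 0.0003 wy 0.0002 | F local x -0.3 y 0.1 z -0.8 | err local x -0.1 y -0.1 | torque [0.03 0.01 0.04]
t 19.40 d_needed cm x -0.01 y -0.01 | tip depth below mouth 16.0 | yaw need 0.002 tiltfix wx 0.0003 wy 0.0002 | F local x 1.1 y 0.8 z -1.6 | err local x -0.1 y -0.1 | torque [ 0.02  0.01 -0.01]
t 19.52 d_needed cm x -0.01 y -0.01 | tip depth below mouth 18.1 | yaw need 0.002 tiltfix wx 0.0003 wy 0.0003 | F local x 0.2 y -0.2 z -1.0 | err local x -0.2 y -0.1 | torque [-0.06 -0.01 -0.02]
```

```bash
python3 -m handwheel '[[0,0,-0.2,0,0,0]]'>/dev/null; python3 st.py 4; python3 -m handwheel '[[0,0,-0.2,0,0,0]]'>/dev/null; python3 st.py 4
```

```text
t 19.65 d_needed cm x -0.02 y -0.03 | tip depth below mouth 20.1 | yaw need 0.002 tiltfix wx -0.0003 wy 0.0005 | F local x -1.2 y 1.6 z 1.7 | err local x -0.3 y -0.3 | torque [0.56 0.08 0.04]
t 19.77 d_needed cm x -0.05 y -0.06 | tip depth below mouth 21.9 | yaw need 0.002 tiltfix wx -0.0010 wy 0.0011 | F local x -1.3 y 1.4 z 9.0 | err local x -0.6 y -0.6 | torque [0.4  0.4  0.02]
```

```bash
python3 -m handwheel '[[0,0,-0.2,0,0,0]]'>/dev/null; python3 st.py 4; python3 -m handwheel '[[0,0,-0.2,0,0,0]]'>/dev/null; python3 st.py 4
```

```text
t 19.90 d_needed cm x -0.10 y -0.08 | tip depth below mouth 23.3 | yaw need 0.002 tiltfix wx -0.0012 wy 0.0023 | F local x -1.6 y -0.2 z 9.5 | err local x -1.1 y -0.6 | torque [0.08 0.44 0.03]
t 20.02 d_needed cm x -0.16 y -0.09 | tip depth below mouth 24.6 | yaw need 0.002 tiltfix wx -0.0013 wy 0.0037 | F local x -1.7 y -0.0 z 10.4 | err local x -1.7 y -0.6 | torque [0.12 0.6  0.03]
```

```bash
python3 -m handwheel '[[-0.15,-0.08,0,0,0.003,0]]'>/dev/null; python3 st.py 4; python3 -m handwheel '[[-0.05,-0.05,-0.1,0,0,0]]'>/dev/null; python3 st.py 4
```

```text
t 20.15 d_needed cm x -0.09 y -0.05 | tip depth below mouth 24.3 | yaw need 0.002 tiltfix wx -0.0024 wy 0.0025 | F local x 3.6 y 2.4 z -2.8 | err local x -1.0 y -0.4 | torque [ 1.13 -0.97  0.04]
t 20.27 d_needed cm x -0.11 y -0.05 | tip depth below mouth 24.8 | yaw need 0.001 tiltfix wx -0.0036 wy 0.0039 | F local x -0.0 y 3.0 z 9.8 | err local x -1.2 y -0.3 | torque [0.91 0.25 0.02]
```

```bash
python3 -m handwheel '[[-0.05,-0.03,-0.15,0,0.002,0]]'>/dev/null; python3 st.py 4; python3 -m handwheel '[[-0.05,-0.03,-0.15,0,0.002,0]]'>/dev/null; python3 st.py 4
```

```text
t 20.40 d_needed cm x -0.12 y -0.05 | tip depth below mouth 25.6 | yaw need 0.001 tiltfix wx -0.0043 wy 0.0034 | F local x -1.1 y 1.6 z 10.9 | err local x -1.3 y -0.3 | torque [ 0.66  0.19 -0.  ]
t 20.52 d_needed cm x -0.12 y -0.04 | tip depth below mouth 26.5 | yaw need 0.001 tiltfix wx -0.0049 wy 0.0026 | F local x 0.3 y 3.2 z 6.9 | err local x -1.3 y -0.3 | torque [ 0.76 -0.1  -0.01]
```

```bash
python3 -m handwheel '[[-0.05,-0.02,-0.15,-0.001,0.002,0]]'>/dev/null; python3 st.py 4; python3 -m handwheel '[[-0.05,-0.02,-0.15,-0.001,0.002,0]]'>/dev/null; python3 st.py 4
```

```text
t 20.65 d_needed cm x -0.12 y -0.04 | tip depth below mouth 27.6 | yaw need 0.001 tiltfix wx -0.0045 wy 0.0018 | F local x 0.7 y 2.4 z 7.2 | err local x -1.3 y -0.3 | torque [ 0.76 -0.11 -0.04]
t 20.77 d_needed cm x -0.12 y -0.05 | tip depth below mouth 28.7 | yaw need 0.001 tiltfix wx -0.0039 wy 0.0007 | F local x -0.1 y 2.2 z 6.5 | err local x -1.2 y -0.3 | torque [ 0.76 -0.03 -0.  ]
```

```bash
python3 -m handwheel '[[-0.05,-0.02,-0.2,-0.001,0.001,0]]'>/dev/null; python3 st.py 4; python3 -m handwheel '[[-0.05,-0.02,-0.2,-0.001,0.001,0]]'>/dev/null; python3 st.py 4
```

```text
t 20.90 d_needed cm x -0.12 y -0.05 | tip depth below mouth 30.2 | yaw need 0.001 tiltfix wx -0.0035 wy 0.0008 | F local x 1.0 y 3.5 z 10.2 | err local x -1.3 y -0.4 | torque [0.77 0.13 0.01]
t 21.02 d_needed cm x -0.13 y -0.06 | tip depth below mouth 31.6 | yaw need 0.001 tiltfix wx -0.0030 wy 0.0011 | F local x -0.1 y 3.0 z 11.0 | err local x -1.3 y -0.4 | torque [0.71 0.17 0.04]
```

```bash
python3 -m handwheel '[[0,0,0,0,0,0]]'>/dev/null; python3 st.py 4; python3 -m handwheel '[[0,0,0.1,0,0,0]]'>/dev/null; python3 st.py 4;python3 -m handwheel '[[0,0,0.15,0,0,0]]'>/dev/null; python3 st.py 4
```

```text
t 21.15 d_needed cm x -0.12 y -0.06 | tip depth below mouth 31.6 | yaw need 0.001 tiltfix wx -0.0029 wy 0.0010 | F local x 0.5 y 1.5 z -2.0 | err local x -1.3 y -0.4 | torque [ 0.47 -0.2   0.06]
t 21.27 d_needed cm x -0.09 y -0.05 | tip depth below mouth 31.1 | yaw need 0.001 tiltfix wx -0.0028 wy 0.0003 | F local x 2.5 y 2.3 z -5.8 | err local x -0.9 y -0.4 | torque [ 0.56 -0.49  0.  ]
t 21.40 d_needed cm x -0.04 y -0.05 | tip depth below mouth 30.1 | yaw need 0.001 tiltfix wx -0.0026 wy -0.0009 | F local x 1.1 y 1.6 z -5.6 | err local x -0.5 y -0.4 | torque [ 0.61 -0.44  0.02]
```

```bash
python3 -m handwheel '[[-0.05,-0.03,-0.15,-0.001,0,0]]'>/dev/null; python3 st.py 4; python3 -m handwheel '[[-0.05,-0.03,-0.15,-0.001,0.001,0]]'>/dev/null; python3 st.py 4;python3 -m handwheel '[[-0.05,-0.03,-0.15,-0.001,0.001,0]]'>/dev/null; python3 st.py 4; python3 -m handwheel '[[-0.05,-0.03,-0.15,0,0.001,0]]'>/dev/null; python3 st.py 4
```

```text
t 21.52 d_needed cm x -0.05 y -0.04 | tip depth below mouth 30.9 | yaw need 0.001 tiltfix wx -0.0023 wy 0.0003 | F local x 1.0 y 3.5 z 10.8 | err local x -0.5 y -0.4 | torque [1.01 0.11 0.  ]
t 21.65 d_needed cm x -0.05 y -0.05 | tip depth below mouth 31.5 | yaw need 0.000 tiltfix wx -0.0021 wy 0.0007 | F local x -0.6 y 3.3 z 11.0 | err local x -0.6 y -0.4 | torque [0.91 0.37 0.05]
t 21.77 d_needed cm x -0.06 y -0.05 | tip depth below mouth 32.0 | yaw need 0.000 tiltfix wx -0.0019 wy 0.0012 | F local x -1.3 y 3.6 z 11.7 | err local x -0.7 y -0.5 | torque [0.8  0.38 0.  ]
t 21.90 d_needed cm x -0.06 y -0.05 | tip depth below mouth 32.8 | yaw need 0.000 tiltfix wx -0.0024 wy 0.0014 | F local x 2.2 y 2.8 z 2.5 | err local x -0.6 y -0.4 | torque [ 0.81 -0.14 -0.  ]
```

```bash
python3 -m handwheel '[[-0.06,-0.04,-0.2,-0.001,0.001,0]]'>/dev/null; python3 st.py 4; python3 -m handwheel '[[-0.06,-0.04,-0.2,-0.001,0.001,0]]'>/dev/null; python3 st.py 4;python3 -m handwheel '[[-0.06,-0.04,-0.2,-0.001,0.001,0]]'>/dev/null; python3 st.py 4; python3 -m handwheel '[[-0.06,-0.04,-0.2,0,0.001,0]]'>/dev/null; python3 st.py 4
```

```text
t 22.02 d_needed cm x -0.06 y -0.05 | tip depth below mouth 34.1 | yaw need -0.000 tiltfix wx -0.0024 wy 0.0020 | F local x 0.2 y 3.7 z 7.5 | err local x -0.7 y -0.4 | torque [1.09 0.02 0.03]
t 22.15 d_needed cm x -0.05 y -0.05 | tip depth below mouth 35.5 | yaw need -0.000 tiltfix wx -0.0022 wy 0.0022 | F local x 0.1 y 2.9 z 7.0 | err local x -0.6 y -0.4 | torque [1.03 0.1  0.04]
t 22.27 d_needed cm x -0.05 y -0.05 | tip depth below mouth 36.8 | yaw need -0.000 tiltfix wx -0.0021 wy 0.0026 | F local x 0.8 y 2.4 z 7.2 | err local x -0.6 y -0.4 | torque [1.05 0.08 0.04]
t 22.40 d_needed cm x -0.04 y -0.04 | tip depth below mouth 38.2 | yaw need -0.001 tiltfix wx -0.0029 wy 0.0028 | F local x 0.5 y 2.5 z 8.0 | err local x -0.4 y -0.4 | torque [0.88 0.07 0.03]
```

```bash
python3 -m handwheel '[[-0.06,-0.04,-0.2,-0.002,0.002,0]]'>/dev/null; python3 st.py 4; python3 -m handwheel '[[-0.06,-0.04,-0.2,-0.001,0.001,0]]'>/dev/null; python3 st.py 4;python3 -m handwheel '[[-0.06,-0.04,-0.2,-0.001,0.001,0]]'>/dev/null; python3 st.py 4; python3 -m handwheel '[[-0.06,-0.04,-0.2,0,0.001,0]]'>/dev/null; python3 st.py 4
```

```text
t 22.52 d_needed cm x -0.03 y -0.05 | tip depth below mouth 39.6 | yaw need -0.001 tiltfix wx -0.0019 wy 0.0020 | F local x -0.3 y 3.9 z 6.5 | err local x -0.3 y -0.4 | torque [1.16 0.08 0.04]
t 22.65 d_needed cm x -0.02 y -0.05 | tip depth below mouth 40.9 | yaw need -0.001 tiltfix wx -0.0018 wy 0.0022 | F local x 0.9 y 4.3 z 6.8 | err local x -0.3 y -0.5 | torque [ 1.01  0.1  -0.01]
t 22.77 d_needed cm x -0.02 y -0.05 | tip depth below mouth 42.3 | yaw need -0.001 tiltfix wx -0.0017 wy 0.0026 | F local x -0.6 y 4.0 z 7.0 | err local x -0.2 y -0.4 | torque [0.98 0.09 0.05]
t 22.90 d_needed cm x -0.01 y -0.05 | tip depth below mouth 43.7 | yaw need -0.001 tiltfix wx -0.0025 wy 0.0028 | F local x -0.4 y 2.7 z 6.7 | err local x -0.1 y -0.4 | torque [ 0.9   0.1  -0.05]
```

```bash
python3 -m handwheel '[[-0.06,-0.04,-0.2,-0.001,0.001,0]]'>/dev/null; python3 st.py 4; python3 -m handwheel '[[-0.06,-0.04,-0.2,-0.001,0.001,0]]'>/dev/null; python3 st.py 4;python3 -m handwheel '[[-0.05,-0.04,-0.2,0,0.001,0]]'>/dev/null; python3 st.py 4
```

```text
t 23.02 d_needed cm x 0.00 y -0.04 | tip depth below mouth 45.1 | yaw need -0.001 tiltfix wx -0.0023 wy 0.0030 | F local x 0.5 y 3.6 z 8.2 | err local x -0.1 y -0.4 | torque [ 1.04  0.05 -0.02]
t 23.15 d_needed cm x 0.01 y -0.04 | tip depth below mouth 46.4 | yaw need -0.002 tiltfix wx -0.0022 wy 0.0033 | F local x 0.0 y 3.2 z 7.3 | err local x 0.0 y -0.4 | torque [ 1.03  0.09 -0.02]
t 23.27 d_needed cm x 0.01 y -0.04 | tip depth below mouth 47.8 | yaw need -0.002 tiltfix wx -0.0029 wy 0.0034 | F local x 0.1 y 3.6 z 6.7 | err local x 0.1 y -0.4 | torque [ 0.94  0.16 -0.03]
```

```bash
python3 -m handwheel '[[-0.04,-0.04,-0.2,-0.001,0.002,0]]'>/dev/null; python3 st.py 4; python3 -m handwheel '[[-0.05,-0.04,-0.2,-0.001,0.001,0]]'>/dev/null; python3 st.py 4
```

```text
t 23.40 d_needed cm x 0.00 y -0.04 | tip depth below mouth 49.2 | yaw need -0.002 tiltfix wx -0.0028 wy 0.0025 | F local x -0.1 y 4.1 z 7.9 | err local x -0.0 y -0.4 | torque [ 1.01  0.15 -0.01]
t 23.52 d_needed cm x -0.00 y -0.04 | tip depth below mouth 50.5 | yaw need -0.002 tiltfix wx -0.0028 wy 0.0028 | F local x -0.5 y 3.3 z 10.7 | err local x -0.1 y -0.4 | torque [ 0.95  0.22 -0.04]
```

```bash
python3 -m handwheel '[[-0.04,-0.04,-0.2,-0.001,0.002,0]]'>/dev/null; python3 st.py 4
```

```text
t 23.65 d_needed cm x -0.00 y -0.04 | tip depth below mouth 51.7 | yaw need -0.003 tiltfix wx -0.0026 wy 0.0019 | F local x -1.2 y 4.3 z 12.1 | err local x -0.1 y -0.4 | torque [ 0.94  0.43 -0.02]
```

```bash
python3 -m handwheel '[[-0.04,-0.04,-0.2,-0.001,0.002,0]]'>/dev/null; python3 st.py 4
```

```text
t 23.77 d_needed cm x -0.01 y -0.04 | tip depth below mouth 52.7 | yaw need -0.003 tiltfix wx -0.0026 wy 0.0012 | F local x -2.4 y 4.2 z 13.5 | err local x -0.2 y -0.4 | torque [0.9  0.55 0.03]
```

Collar contact felt from about 50 mm, with the springs now pressed about 2.5 mm. Settling, then checking.

```bash
python3 -m handwheel '[[0,0,0,0,0,0],[0,0,0,0,0,0]]'>/dev/null; python3 st.py 4
python3 - <<'E'
from h import *
wrist("pics/w8.png")
from cell import snapshot
a=snapshot("scene")["image"];cv2.imwrite("pics/s8.png",cv2.resize(a[220:350,280:410],None,fx=4.5,fy=4.5,interpolation=cv2.INTER_CUBIC))
E
```

```text
t 24.02 d_needed cm x 0.01 y -0.05 | tip depth below mouth 52.6 | yaw need -0.003 tiltfix wx -0.0025 wy 0.0011 | F local x 0.7 y 1.9 z -0.6 | err local x -0.0 y -0.5 | torque [ 0.62 -0.26 -0.03]
```

View pics/w8.png

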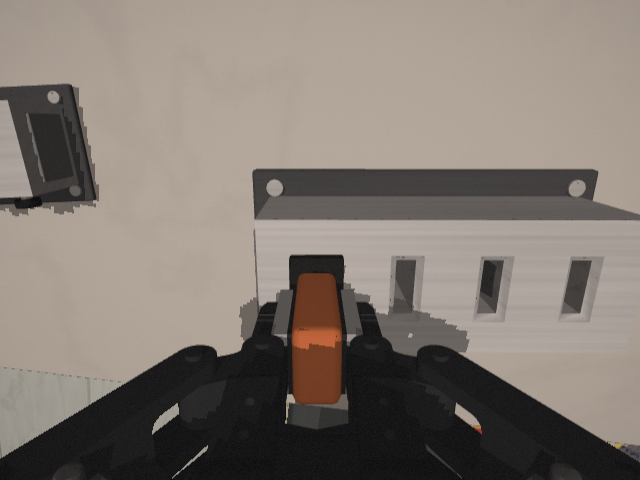

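View pics/s8.png

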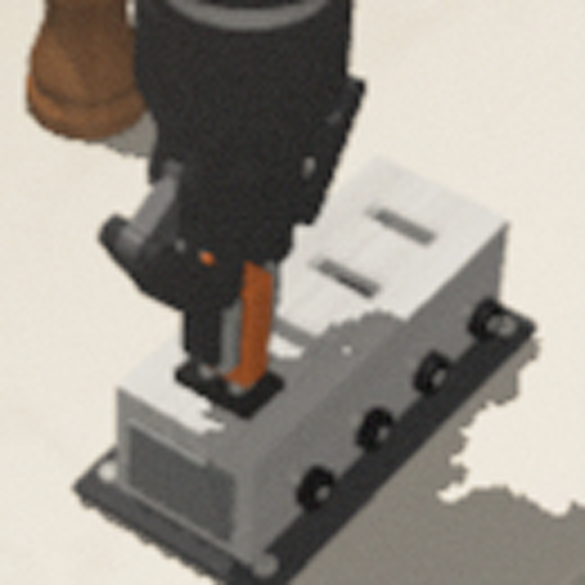

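```bash
python3 -m handwheel '[[0,0,0,0,0,0],[0,0,0,0,0,0],[0,0,0,0,0,0],[0,0,0,0,0,0],[0,0,0,0,0,0]]' 0; python3 st.py 4
python3 - <<'E'
from h import *
wrist("pics/w9.png")
E
```

```text
time: 24.75
ee_pos: [470.4, 129.2, 86.1]
tool_rot: [0.998, 0.07, -0.004, -0.002]
contact_force: [-0.5, 1.1, -0.1]
opening: 42.7
t 24.75 d_needed cm x 0.07 y 0.07 | tip depth below mouth 53.1 | yaw need -0.002 tiltfix wx -0.0001 wy -0.0004 | F local x -0.4 y 1.1 z -0.1 | err local x 0.8 y 0.6 | torque [ 0.01 -0.07 -0.01]
```

View pics/w9.png

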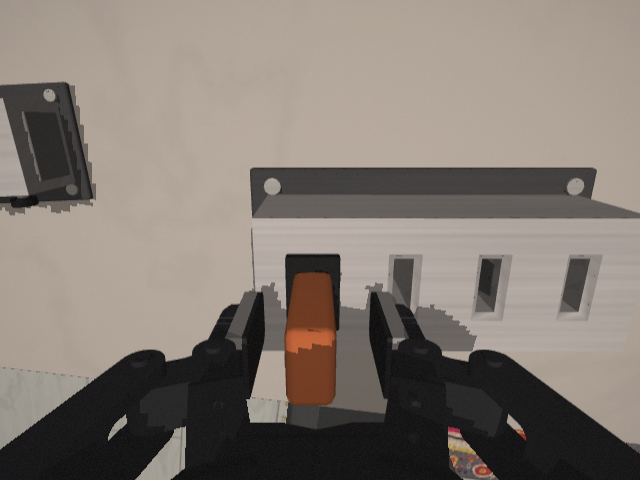

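The fingers are clear of the handle, which stands upright. Retreating straight up.

```bash
python3 -m handwheel '[[0,0.05,1,0,0,0],[0,0.05,2,0,0,0],[0,0,3,0,0,0],[0,0,3,0,0,0],[0,0,2,0,0,0],[-3,0,1,0,0,0],[-3,0,0,0,0,0],[0,0,0,0,0,0]]'
python3 - <<'E'
from h import *
s=wrist("pics/w10.png");print(s["ee_pos"])
from cell import snapshot
a=snapshot("scene")["image"];cv2.imwrite("pics/s10.png",cv2.resize(a[200:350,260:420],None,fx=4,fy=4,interpolation=cv2.INTER_CUBIC))
b=snapshot("top")["image"];cv2.imwrite("pics/t10.png",b)
E
```

```text
time: 25.8
ee_pos: [409.3, 130.4, 215.0]
tool_rot: [0.998, 0.07, -0.002, -0.002]
contact_force: [0.6, 0.4, -0.6]
opening: 42.7
[409.27281677 130.439497   215.01015132]
```

View pics/w10.png

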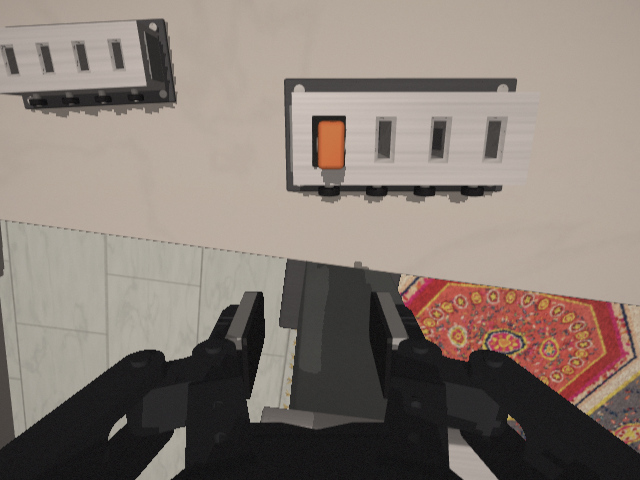

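View pics/s10.png

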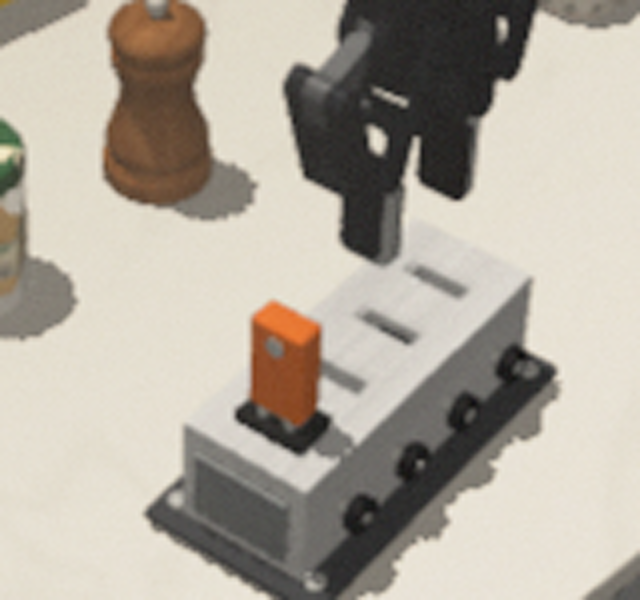

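Run:
```python
from h import *
a=cv2.imread("pics/w10.png");h=cv2.cvtColor(a,cv2.COLOR_BGR2HSV)
m=cv2.inRange(h,(3,150,150),(20,255,255));m[:80]=0;m[200:]=0
r=cv2.minAreaRect(cv2.findNonZero(m));print(r)
c=WC("pics/w10.png")
for z in (124,126.4,129): print(z,ray(c,[r[0]],z))
# collar corners approx, z=66+6
print(ray(c,[(312,116),(346,116),(346,167),(312,167)],72).mean(0))
```

```text
((331.0, 144.5), (45.0, 24.0), 90.0)
124 [[469.00894339 130.50866272 124.        ]]
126.4 [[469.12762042 130.60656635 126.4       ]]
129 [[469.25618721 130.7126286  129.        ]]
[467.98987416 130.08807122  72.        ]
```

Run:
```python
from cell import *
print(close_job()); print(get_state()["time"])
```

```text
the job is handed in; nothing more can be done
None
the job is handed in; nothing more can be done
```

The feeler is standing in gap 4, the gap that is set right, and the job is handed in. One check disagreed: I may have briefly gone over the 35 N limit while testing gap 2.

- **Gaps 1 and 3:** slack, with no drag down to about 31 mm.
- **Gap 2:** too tight. It stuck at about 24 mm, and pulling out took about 18 N, so I drew the feeler out.
- **Force peak in gap 2:** as I pushed, the wrist read 36.7 N for one row before I backed off. That is the force at the wrist, not the contact force itself, so I can't rule out that the 35 N limit was passed. I forced it more than the task allowed: I read the force only after each step had stopped and relaxed, so I missed the sticking.
- **Gap 4:** steady drag, then about 3 N more as the collar touched at about 50 mm. Sliding in read 7–8 N for most of the way, and 10–11 N at times near the start. That is above the stated 1–7 N. Drawing back out read about 5 N, so I put the extra down to the blade rubbing the gap's walls. I did not confirm that.

**Final state:**
- After release the feeler stood upright with its collar flush.
- Its handle was about 1.1 mm from the gap centre and its collar about 1.8 mm, by the wrist camera.
- The springs are pressed about 2.5 mm, by the arm's position before release.
- The gripper is clear and above everything.
- I saw no bystander touched. I did not measure their positions again, or the final 4–19 N contact force.
- The work took about 26 s of the 72 s allowed.

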